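Offer up the test kiln's door to its hinges

ROBOT

A 6-joint arm with a two-finger parallel gripper is mounted at the origin on the work surface. World frame = base frame: x ahead of the robot, y to its left, z up, the work surface at z = 0. Lengths are in mm, angles in rad, forces in N, time in s.
With the tool pointing down it reaches from about 400 to 925 mm from the base axis. Payload 12.5 kg.
Tool frame: the origin (TCP) lies between the finger pads; the fingertips stand 11 mm ahead of it and the grasp point (between the pads) lies 8 mm behind it (env.tip_extent is the distance from the TCP to the fingertips, in mm); x points along the fingers, z is the direction in which the jaws open and shut, and the axes are right-handed (so a half turn about x gives the same grasp; the last joint's range is limited). The gripper opens to 95 mm and grips with 3 to 60 N. Pads are 20 mm wide; open, the fingers measure 119 mm over their backs; the gripper's body (75 mm by 180 mm) begins 59 mm behind the grasp point.
Start: joints at [-0.106, 0.491, 1.559, -0, 1.092, -0.106], TCP at [625.02, 0.021, 186.461] pointing down, gripper open.
Joint ranges: [-3.1, 3.1], [-0.84, 2.19], [0.05, 2.79], [-1.13, 4.28], [0.06, 2.93], [-2.69, 2.69]. Speed limits (rad/s): [2.22, 2.22, 2.79, 3.14, 3.14, 3.14].

INTERFACE

Orientations are given as [roll, pitch, yaw] about the fixed x, y, z axes, in that order (R = Rz(yaw) Ry(pitch) Rx(roll)).
In Python, from cell import status, imaging, env gives the robot as it stands. The module is installed in compiled form; this text tells all that it offers.
- The arm moves only by the tool apply_moves, never from a script. Its argument "increments" is a list of rows, each a list of 5 numbers: the closure, from 0 (fully open) to 1 (shut), then the shift along the tool's x, y, z in mm, then the turn about the tool's x in degrees. A call has 1 to 10 rows; each row shifts and turns the commanded pose from where the row before left it, along the tool's axes as they then stand; what a row does not reach is not made up. A row lasts 1/10 s, in which the tool goes at most 50 mm and 8.59 degrees, less where a joint would pass 70% of its speed; a pose out of reach is approached as far as the arm can. A call with a gripper value outside its range is refused whole. The fingers move at their own pace and stop on an object; the grip force is fixed at half the most. Time passes only in rows, so rows that do not move let the fingers close. It gives the time, the measured TCP pose, the force and the opening at its end, in the units of the state.
- status.state(): the state, without advancing time (a new reading comes with each control period).
- imaging.read_camera(name): name is "scene" or "side" or "wrist"; returns a dict with "pixels" (480x640x3 uint8, red, green, blue), "fovy" (degrees; the focal length in pixels is half the picture's height over the tangent of half this angle, whatever the lens; pixels are square), "cx", "cy" (the principal point, pixels), "R" (3x3) and "t" (3): a world point X has camera coordinates R X + t. Camera axes: x right, y down, z forward; pixel columns grow to the right and rows downward; lengths in mm; the calibration is good to about 2 mm. A picture is of the moment at which its call begins. There is no depth.
- env.job_done(): hands the job in, once; it reports no verdict.
The state is a dict: "t": time; "joints": joint angles; "qvel": joint speeds; "tau": joint torques, N m; "eef_pos": TCP position; "tcp_rot": TCP orientation; "ft_force": force on the tool from outside, world axes, zero at the start; "moment": the same for the moment, N m; "opening": opening from 0.0 (shut) to 1.0 (fully open).
Only numpy, scipy, OpenCV 4.12 (cv2) and the standard library are available. Lean on these libraries where they do the work, as an engineer would, in place of code of your own. Each camera call takes 0.05 s, during which the arm holds its last target. There are 200 camera calls.

TASK

Lift the test kiln's loose door off the bench and offer it up to the kiln, standing open roughly square to the kiln's front, so that its two hinge knuckles sit in the gaps between the kiln's knuckles and the holes line up, top and bottom, for the pins to be dropped through. Finish while holding it there, still and upright, with its weight in your grip and not resting on the kiln: nothing is let go at the end. Do not knock the door hard against the kiln, do not tip it over, and leave the pots, pins and tools on the bench alone.

Things in the scene. Friction and masses are not known exactly. Their poses are not given: they have to be found in the camera images.
- kiln: Small test kiln, fixed: metal-clad box, 300 deep (its x), 290 wide (its y), 325 mm high, front (square firebrick opening) facing its own -x, z up; origin on the bench under its centre. On the front's -y jamb are an upper and a lower hinge leaf, each with two upright tube knuckles on lugs, one above the other. Apart from these nothing stands more than 35 mm out from the front.
- kiln_bore_low (a point): Centre of the 30 mm gap between the two knuckles (20 mm long, 20 across, 13 bore) of the kiln's lower hinge, on the upright hinge axis, 90 mm above the bench. In the kiln's frame the axis is at x = -190, y = -104 mm, which is 40 mm in front of the front face. Axes as the kiln's.
- kiln_bore_high (a point): The same for the kiln's upper hinge: centre of its 30 mm gap, on the same upright axis, 200 mm above the bench. Axes as the kiln's.
- door_center (a point): Centre of the loose door's metal case, within 5 mm of its centre of mass: 40 mm thick (x), 180 wide (y), 200 high (z, up), 0.5 to 0.8 kg, at the start upright on the bench. Hinge edge at -y, outer face at -x. Grip it across its thickness from above: its top 45 mm is flat on both faces over the middle 70 mm. Square open at the kiln, its y points along the kiln's -x and its x along the kiln's y.
- door: The same door as a whole; origin under the middle of its lower edge, 100 mm below door_center. Outer face (-x): black handle reaching 38 mm out, 66 mm from the middle towards +y, and two hinge straps 4 mm proud near the -y edge. Inner face (+x): 110 x 110 mm firebrick plug, 15 mm proud, in the middle. When hung, its lower edge is 45 mm above the bench.
- door_bore_low (a point): Centre of the bore of the door's lower hinge knuckle (upright tube 20 mm long, 20 across, 13 bore), at x = -16, y = -104, z = -55 mm from door_center in the door's axes. It belongs at kiln_bore_low, with 5 mm free above and below it.
- door_bore_high (a point): The same for the door's upper hinge knuckle, at x = -16, y = -104, z = +55 mm from door_center. It belongs at kiln_bore_high.
- pin_tray: Shallow steel tray 100 x 140 x 16 mm on the bench between door and kiln, fixed, holding the hinge pins and some washers. Origin under its centre.
- hinge_pin1: Loose steel hinge pin, 9 mm across, 80 mm long, lying in the tray; origin at one end. Leave it alone: a colleague fits the pins later.
- hinge_pin2: The other hinge pin, lying in the tray. Leave it alone.
- jug1: loose bystander: unfired grey clay jug with a pouring lip, about 90 to 110 mm across and 95 mm high, standing towards the far edge of the bench; origin under its centre. Leave it alone.
- jug2: loose bystander: unfired grey clay jug with a pouring lip, about 90 to 110 mm across and 85 mm high, standing at the right, beside the banding wheel; origin under its centre. Leave it alone.
- jug3: loose bystander: unfired grey clay jug with a pouring lip, about 90 to 110 mm across and 100 mm high, standing towards the far edge of the bench; origin under its centre. Leave it alone.
- screwdriver: Loose screwdriver 150 mm long lying on the bench, under 35 mm high. Leave it alone.
- rib: Loose flat wooden throwing rib about 85 x 68 x 8 mm lying on the bench. Leave it alone.
Things that resemble listed ones, but are neither listed nor needed, are in the scene too. Leave any turquoise look-alike of the door alone.

How it is judged (in metres and radians):
On the way, in this order (a step that is already met when the one before it is completed fails the run):
1. the door is lifted off the bench in the grip (height (world z) of door_center above 0.12 m and contact force between the fingers and door above 3 N and contact force between door and kiln below 3 N), for 0.2 s.
2. the door's knuckles are between the kiln's, holes in line (horizontal distance between door_bore_low and kiln_bore_low below 0.004 m and horizontal distance between door_bore_high and kiln_bore_high below 0.004 m and z of door_bore_low in the frame of kiln between 0.0855 and 0.0945 m and z of door_bore_high in the frame of kiln between 0.1955 and 0.2045 m and angle between the x axis of door_center and the x axis of kiln, either way round above 0.87 rad), for 0.2 s.
At the end, for the whole second after the job is handed in: Both door bores within 4 mm (sideways) and 4.5 mm (height) of the middle of the kiln's hinge gaps, the door within 40 degrees of square to the front, held by the fingers (over 3 N), pressing on the kiln under 3 N, at rest (under 20 mm/s, 0.15 rad/s) (all of step 2 and contact force between the fingers and door above 3 N and contact force between door and kiln below 3 N and linear speed of door below 0.02 m/s and angular speed of door below 0.15 rad/s); the arm keeps its last pose, push and grip.
It fails at once if the door is knocked hard (over 40 N) against the kiln (contact force between door and kiln above 40 N).
It fails at once if the door is tipped more than about 30 degrees (angle between door_center's own z axis and vertical above 0.52 rad).
It fails at once if a pot, pin or tool on the bench is moved by more than 25 mm (distance of any of jug1, jug2, jug3, screwdriver, rib, hinge_pin1, hinge_pin2 from where it was at the start of the episode above 0.025 m).
It also fails if it takes over 42 s, if anything falls off the work surface, if the arm or the gripper's body presses on something with over 40 N, if the wrist force passes 120 N, or if a joint passes its speed limit or range.

## Working session

There is one attempt and no reset: what is moved stays moved. The work goes in short steps, Python scripts to look and compute and a tool call to move; the robot and the scene stay as the last step left them, time stands still between calls to the robot, and variables do not carry over. Pictures are saved under pics/ and viewed, about 8 in all and at most 12, crops included, and the job is handed in when it is done.

Besides the shell and the picture viewer there is one more tool, called after "Request:" by a JSON object that holds its "api" and its "payload". apply_moves: Moves the arm, as the interface text tells. Its arguments: {"type":"object","properties":{"increments":{"type":"array"}},"required":["increments"]}

```bash
mkdir -p pics
cat > h.py <<'E'
import numpy as np, cv2
from cell import status, imaging, env
def cam(n):
    c=imaging.read_camera(n); c['R']=np.array(c['R']);c['t']=np.array(c['t']); c['f']=240/np.tan(np.radians(c['fovy'])/2); return c
def ray(c,u,v):
    d=c['R'].T@np.array([(u-c['cx'])/c['f'],(v-c['cy'])/c['f'],1]); return -c['R'].T@c['t'], d/np.linalg.norm(d)
def onz(c,u,v,z):
    o,d=ray(c,u,v); return o+d*(z-o[2])/d[2]
def proj(c,X):
    p=c['R']@np.array(X,float)+c['t']; return c['f']*p[:2]/p[2]+[c['cx'],c['cy']]
def tri(*rs):
    A=0;b=0
    for o,d in rs:
        M=np.eye(3)-np.outer(d,d);A=A+M;b=b+M@o
    return np.linalg.solve(A,b)
E
python3 - <<'E'
from h import *
import pickle
ims=[]
for n in ['scene','side','wrist']:
    c=cam(n); cv2.imwrite(f'pics/{n}0.png',c['pixels'][:,:,::-1]); pickle.dump(c,open(n+'0.pkl','wb'))
    print(n,c['f'],c['cx'],c['cy'],-c['R'].T@c['t'],c['R'][2])
print(status.state())
E
```

```text
scene 465.8750691112299 317.7709682847809 241.0009941279264 [1232.47235443  430.41951044 1126.13008789] [-0.54111476 -0.41237222 -0.73290106]
side 521.6113160655897 328.69448271071553 244.51784688183994 [  282.68726527 -1214.99319639  1072.29568546] [ 0.17427772  0.7392034  -0.65054255]
wrist 367.01881197709014 323.6143000764007 238.42958438254172 [626.15956602  79.35932867 383.92321396] [-0.00149816 -0.28247185 -0.95927442]
{'t': 0.15, 'joints': array([-1.05619931e-01,  4.91425645e-01,  1.55930637e+00, -1.12321988e-06,
        1.09169314e+00, -1.05600893e-01]), 'qvel': array([ 0.00020404, -0.00107919, -0.00246367, -0.00025651, -0.00043666,
        0.00211379]), 'tau': array([ 3.16444048e-04, -6.12899423e+01, -2.58276522e+01,  6.91918633e-02,
        4.73701756e-02, -5.07232733e-05]), 'eef_pos': array([6.24803243e+02, 3.08247178e-02, 1.85994233e+02]), 'tcp_rot': array([3.03718855, 1.56996383, 3.03717003]), 'ft_force': array([ 0.09780202, -0.68907346, -0.21012167]), 'moment': array([-0.03096079, -0.00038285, -0.0305825 ]), 'opening': 1.0012591935455846}
```

View pics/scene0.png

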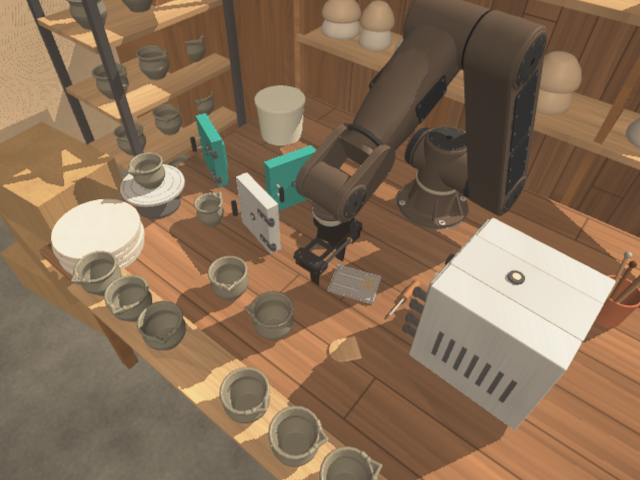

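View pics/side0.png

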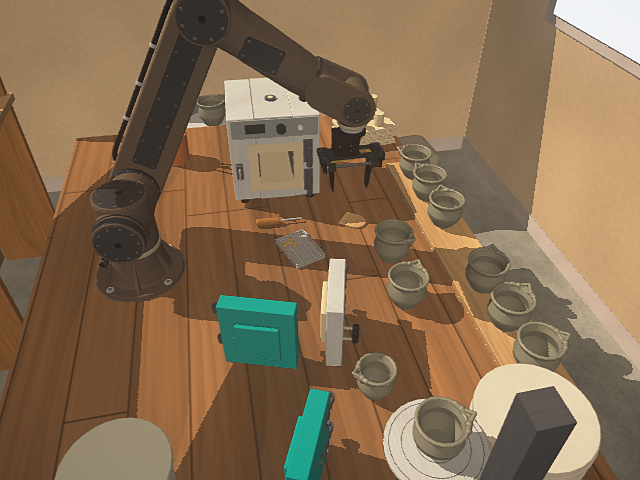

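Run:
```python
import cv2,numpy as np
s=cv2.imread('pics/scene0.png');d=cv2.imread('pics/side0.png')
I=cv2.INTER_CUBIC
cv2.imwrite('pics/A.png',cv2.resize(s[215:420,390:620],None,fx=2.9,fy=2.9,interpolation=I))
o=np.zeros((580,790,3),np.uint8)
o[:560,:480]=cv2.resize(d[70:210,215:335],None,fx=4,fy=4,interpolation=I)
o[:500,490:790]=cv2.resize(d[250:375,300:375],None,fx=4,fy=4,interpolation=I)
cv2.imwrite('pics/B.png',o)
cv2.imwrite('pics/C.png',cv2.resize(s[165:255,225:290],None,fx=6.5,fy=6.5,interpolation=I))
```

```text
(no output)
```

View pics/A.png

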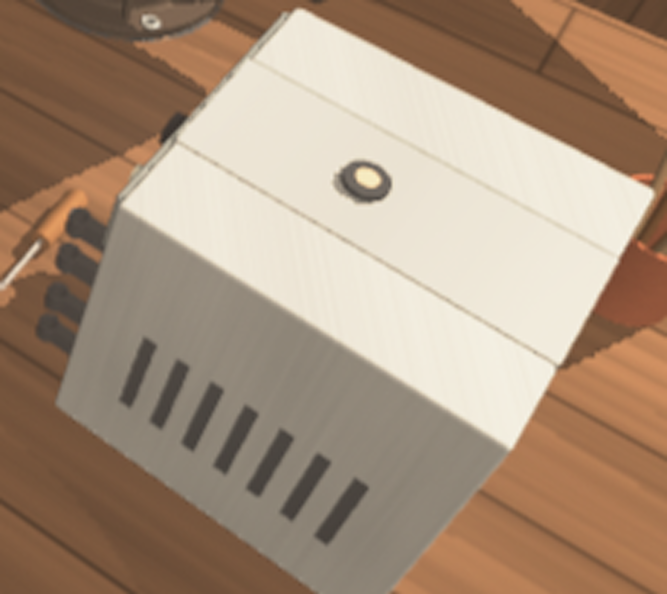

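View pics/B.png

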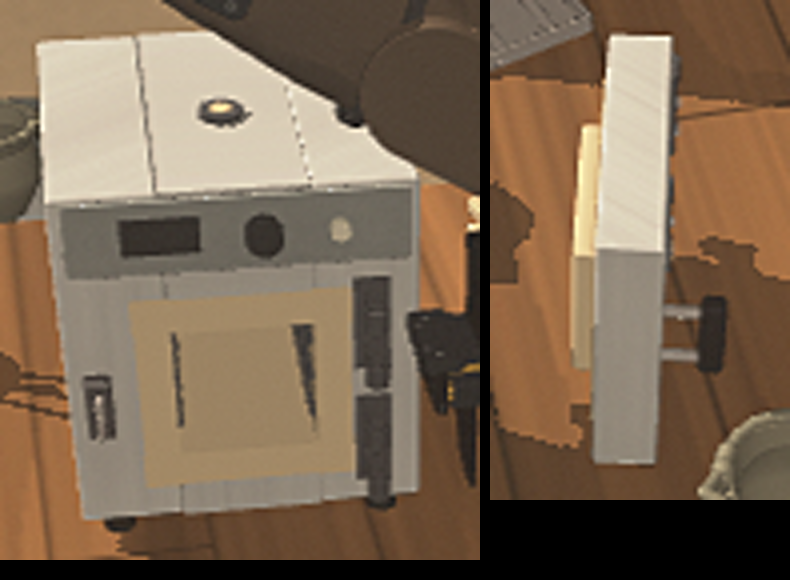

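View pics/C.png

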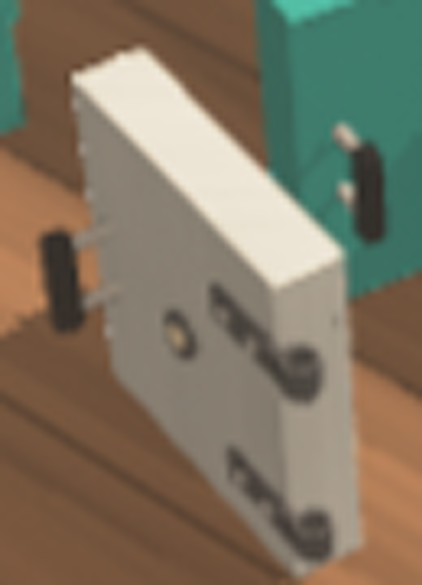

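```bash
cat > m.py <<'E'
from h import *
import pickle
S=pickle.load(open('scene0.pkl','rb'));D=pickle.load(open('side0.pkl','rb'))
def un(p,k,o): return [(np.array(q)+.5)/k-.5+o for q in p]
kt=un([(297,9),(653,190),(510,449),(122,205)],2.9,(390,215))
ktd=un([(38,43),(416,179),(48,205)],4,(215,70))
dt=un([(70,75),(140,48),(345,257),(273,290)],6.5,(225,165))
dtd=un([(610-490,36),(672-490,38),(662-490,250),(597-490,248)],4,(300,250))
def rep(n,P):
    P=np.array(P);print(n);print(P.round(1)); E=np.roll(P,-1,0)-P;print('len',np.linalg.norm(E,axis=1).round(1),'ang',np.degrees(np.arctan2(E[:,1],E[:,0])).round(1),'mean',P.mean(0).round(1))
for z in (325,): 
    rep('kiln scene',[onz(S,*p,z) for p in kt]); rep('kiln side BL,FR,FL',[onz(D,*p,z) for p in ktd])
rep('door scene',[onz(S,*p,200) for p in dt]); rep('door side',[onz(D,*p,200) for p in dtd])
E
python3 m.py
```

```text
kiln scene
[[305.2 265.9 325. ]
 [318.2 560.5 325. ]
 [604.2 546.9 325. ]
 [587.4 252.3 325. ]]
len [294.9 286.3 295.1 282.5] ang [ 87.5  -2.7 -93.3 177.2] mean [453.7 406.4 325. ]
kiln side BL,FR,FL
[[317.8 557.3 325. ]
 [586.9 246.7 325. ]
 [304.9 257.1 325. ]]
len [411.  282.2 300.4] ang [-49.1 177.9  87.5] mean [403.2 353.7 325. ]
door scene
[[ 495.4 -458.9  200. ]
 [ 459.6 -447.5  200. ]
 [ 507.7 -272.6  200. ]
 [ 544.1 -282.9  200. ]]
len [ 37.6 181.4  37.8 182.5] ang [ 162.4   74.6  -15.8 -105.5] mean [ 501.7 -365.5  200. ]
door side
[[ 506.9 -277.   200. ]
 [ 544.4 -286.6  200. ]
 [ 496.5 -456.6  200. ]
 [ 461.3 -447.8  200. ]]
len [ 38.6 176.7  36.3 176.8] ang [ -14.3 -105.7  165.9   75. ] mean [ 502.3 -367.   200. ]
```

Request:
{"api": "apply_moves", "payload": {"increments": [[0.3,-40,0,0,0],[0.3,-40,0,0,0],[0.3,0,-46,-15.5,0],[0.3,0,-46,-15.5,0],[0.3,0,-46,-15.5,0],[0.3,0,-46,-15.5,0],[0.3,0,-46,-15.5,0],[0.3,0,-46,-15.5,0],[0.3,0,-46,-15.5,0],[0.3,0,-46,-15.5,0]]}}

```text
t: 1.15
eef_pos: [500.0, -369.7, 266.3]
tcp_rot: [1.895, 1.571, 1.895]
ft_force: [0.2, 0.1, -0.3]
opening: 0.702
```

Request:
{"api": "apply_moves", "payload": {"increments": [[0.3,0,0,0,7.6],[0.3,0,0,0,7.6],[0.3,0,0,0,0]]}}

```text
t: 1.45
eef_pos: [500.7, -368.3, 266.1]
tcp_rot: [2.54, 1.57, 2.272]
ft_force: [-0.2, 0.2, 0.2]
opening: 0.702
```

```bash
cat >> h.py <<'E'
from scipy.spatial.transform import Rotation as Rot
def pose():
    s=status.state(); M=Rot.from_euler('xyz',s['tcp_rot']).as_matrix()
    print('t',round(s['t'],2),'pos',s['eef_pos'].round(1),'x',M[:,0].round(4),'zyaw',np.degrees(np.arctan2(M[1,2],M[0,2])).round(2),'F',s['ft_force'].round(2),'M',s['moment'].round(2),'op',round(s['opening'],3)); return s['eef_pos'],M
E
python3 - <<'E'
from h import *
pose()
c=cam('wrist'); im=np.ascontiguousarray(c['pixels'][:,:,::-1])
# predicted door top
e=np.radians(-105.2); y=np.array([np.cos(e),np.sin(e)]); x=np.array([y[1],-y[0]]);C=np.array([502,-366.3])
for a,b in [(-20,-90),(20,-90),(20,90),(-20,90)]:
    q=proj(c,[*(C+a*x+b*y),200]); print(a,b,q.round(1)); cv2.circle(im,tuple(int(v) for v in q),3,(0,0,255),1)
cv2.imwrite('pics/w1.png',im)
import pickle;D=pickle.load(open('side0.pkl','rb'))
print('turq',onz(D,298,303,200),onz(D,298,310,200))
E
```

```text
t 1.45 pos [ 500.7 -368.3  266.1] x [-4.e-04  4.e-04 -1.e+00] zyaw -15.36 F [-0.24  0.21  0.22] M [-0.    0.05  0.05] op 0.702
-20 -90 [352.1 110.9]
20 -90 [293.3 111. ]
20 90 [299.  343.4]
-20 90 [347.9 343.3]
turq [ 403.80785245 -409.12259474  200.        ] [ 400.11858639 -430.11465917  200.        ]
```

View pics/w1.png

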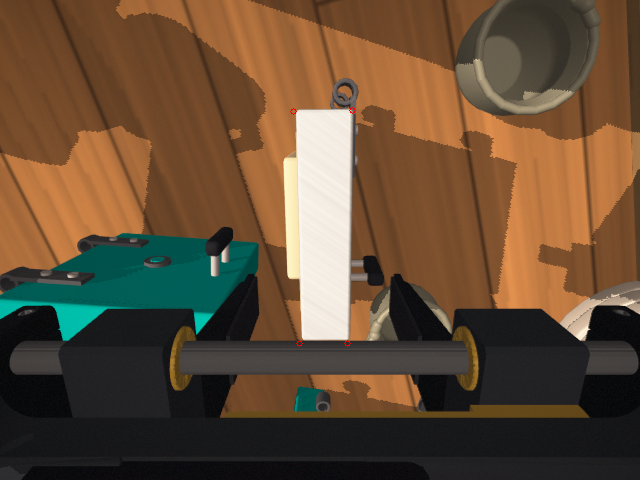

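Request:
{"api": "apply_moves", "payload": {"increments": [[0.3,30,2,1.5,0],[0.3,30,0,0,0],[0.3,24,0,0,0],[0.3,10,0,0,0],[0.3,0,0,0,0],[1,0,0,0,0],[1,0,0,0,0],[1,0,0,0,0],[1,0,0,0,0],[1,0,0,0,0]]}}

```text
t: 2.5
eef_pos: [503.1, -366.5, 172.8]
tcp_rot: [-0.353, 1.57, -0.618]
ft_force: [-0.5, 0.1, -0.3]
opening: 0.335
```

Request:
{"api": "apply_moves", "payload": {"increments": [[1,0,0,0,0],[1,0,0,0,0],[1,-5,0,0,0],[1,-10,0,0,0],[1,-15,0,0,0],[1,-15,0,0,0],[1,0,0,0,0],[1,0,0,0,0]]}}

```text
t: 3.3
eef_pos: [503.0, -366.4, 217.7]
tcp_rot: [-0.391, 1.57, -0.656]
ft_force: [0.4, -0.6, 0.2]
opening: 0.006
```

Run:
```python
from h import *
import pickle
pose()
for n in ['scene','side','wrist']:
    c=cam(n); cv2.imwrite(f'pics/{n}1.png',c['pixels'][:,:,::-1]); pickle.dump(c,open(n+'1.pkl','wb'))
s=cv2.imread('pics/scene1.png');w=cv2.imread('pics/wrist1.png')
o=np.zeros((600,800,3),np.uint8)
o[:600,:440]=cv2.resize(s[145:265,212:300],None,fx=5,fy=5,interpolation=cv2.INTER_CUBIC)
o[:600,450:800]=cv2.resize(w[40:340,250:425],None,fx=2,fy=2,interpolation=cv2.INTER_CUBIC)
cv2.imwrite('pics/E.png',o)
```

```text
t 3.3 pos [ 503.  -366.4  217.7] x [ 6.e-04 -5.e-04 -1.e+00] zyaw -15.2 F [ 0.39 -0.59  0.24] M [ 0.01  0.06 -0.02] op 0.006
```

View pics/E.png

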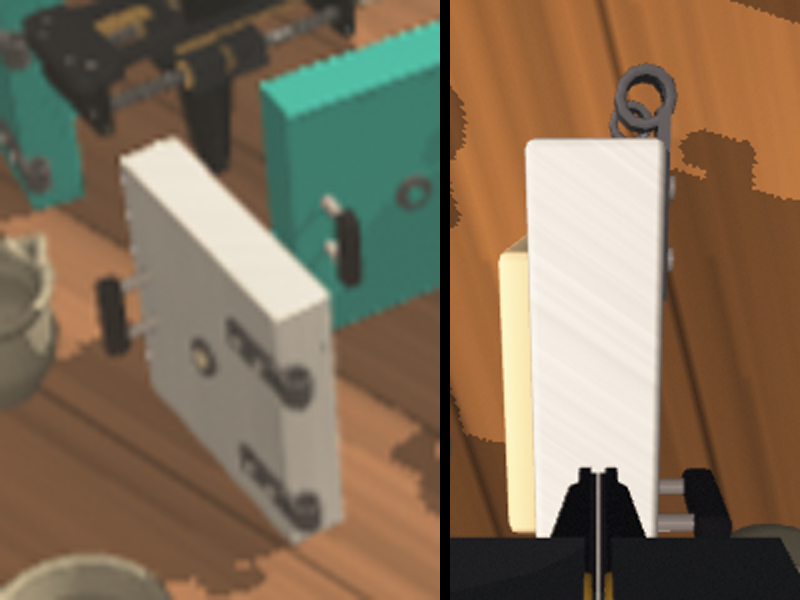

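Run:
```python
from h import *
import pickle
print(env.tip_extent,[a for a in dir(env) if a[0]!='_'])
p,M=pose()
for n in ['scene','side','wrist']:
    c=pickle.load(open(n+'1.pkl','rb'))
    print(n,'cam',(-c['R'].T@c['t']).round(1),'tcp',proj(c,p).round(1),'tip',proj(c,p+11*M[:,0]).round(1), 'z270 ',proj(c,p-60*M[:,0]).round(1))
d=cv2.imread('pics/side1.png')
cv2.imwrite('pics/F.png',cv2.resize(d[200:400,220:440],None,fx=3,fy=3,interpolation=cv2.INTER_CUBIC))
```

```text
11.0 ['IKError', 'job_done', 'tip_extent']
t 3.45 pos [ 502.7 -366.3  216.8] x [-8.e-04  8.e-04 -1.e+00] zyaw -15.2 F [ 1.17 -0.28  0.71] M [ 0.04 -0.04  0.  ] op 0.003
scene cam [1232.5  430.4 1126.1] tcp [255.  185.6] tip [255.3 188.4] z270  [253.3 169.6]
side cam [  282.7 -1215.   1072.3] tcp [336.3 278.6] tip [336.2 281.9] z270  [337.  259.6]
wrist cam [ 525.  -289.8  414.9] tcp [321.5 273.7] tip [321.6 266.9] z270  [320.7 327. ]
```

View pics/F.png

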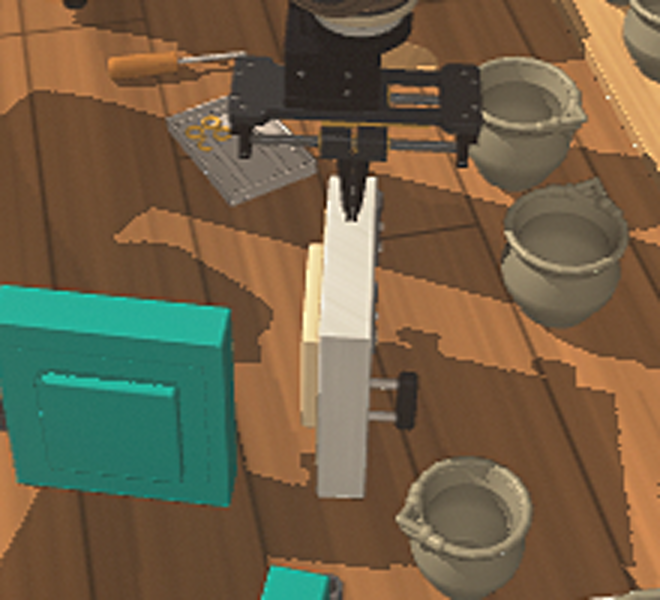

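Run:
```python
from h import *
import pickle
c={n:pickle.load(open(n+'1.pkl','rb')) for n in ['scene','side','wrist']}
R={'scene':(254.8,178),'side':(337,273),'wrist':(321.5,275)}
r={n:ray(c[n],*R[n]) for n in R}
print('SS',tri(r['scene'],r['side']).round(1),'all',tri(*r.values()).round(1))
print(tri(r['scene'],r['wrist']).round(1),tri(r['side'],r['wrist']).round(1))
# colour check: save dark mask extents near
for n in ('scene','side'):
    g=c[n]['pixels'].max(2); u,v=[int(a) for a in R[n]]
    print(n); print(g[v-6:v+16,u-8:u+9])
```

```text
SS [ 500.3 -370.2  240.6] all [ 502.6 -364.7  238.4]
[ 508.1 -354.5  254.6] [ 504.6 -361.8  230.4]
scene
[[172 148 119  94  61  48  47  48  48  51  50  49  91 107 111 113 114]
 [226 217 162 115  73  49  48  48  49  52  50  49  85  96 101 108 112]
 [235 236 220 162 100  59  48  48  48  51  50  48  92  98  95  97 102]
 [235 236 236 221 158  82  48  49  49  51  50  49  95 105 103  97  96]
 [237 237 237 238 223 141  63  48  49  50  51  59  97 107 106 106 101]
 [237 237 237 238 238 218 135  62  48  51  50  69  98 105 106 107 107]
 [236 236 236 236 236 237 216 125  54  51  51  71 101 105 105 106 107]
 [236 236 236 236 236 236 237 200 110  66  86  98 110 109 106 105 105]
 [237 237 237 237 237 237 238 232 195 126 112 117 115 113 111 108 105]
 [237 238 238 238 238 238 238 238 233 202 139 117 116 116 114 113 109]
 [238 238 238 238 238 239 239 239 239 234 203 139 118 117 116 116 112]
 [237 237 238 238 238 238 238 238 238 238 233 200 138 117 117 116 114]
 [237 237 237 237 237 237 237 237 238 238 238 233 201 138 116 117 117]
 [237 237 237 237 237 237 237 237 237 238 238 238 233 200 137 115 116]
 
[... 1435 characters left out ...]
227 226 226 227 228 227 228 229 229 226 227 227 241 176  81]
 [234 227 228 229 227 226 226 227 228 226 227 229 228 228 244 175  78]
 [231 228 229 228 229 227 225 225 226 227 226 227 227 230 245 174  77]
 [229 225 226 228 228 226 228 227 225 226 226 227 226 227 243 171  74]
 [231 226 226 225 227 228 228 227 228 226 225 225 226 229 242 166  74]
 [232 228 229 227 225 225 225 227 225 228 227 225 225 226 242 163  76]
 [230 228 230 228 227 225 225 226 226 227 225 227 227 228 242 150  70]
 [232 227 229 228 229 228 227 225 224 225 226 227 225 229 244 148  70]
 [233 229 229 227 228 228 229 227 226 225 224 224 226 229 242 146  69]
 [232 229 230 228 228 226 227 228 228 226 225 224 224 227 241 142  67]]
```

Request:
{"api": "apply_moves", "payload": {"increments": [[0.3,0,0,0,0],[0.3,0,0,0,0],[0.3,0,0,0,0],[0.3,20,0,0,0],[0.3,20,0,0,0],[0.3,15,0,0,0],[0.3,10,0,0,0],[0.3,7,0,0,0],[0.3,5,0,0,0],[0.3,0,0,0,0]]}}

```text
t: 4.45
eef_pos: [502.7, -366.2, 139.4]
tcp_rot: [2.633, 1.569, 2.367]
ft_force: [-0.3, -0.2, 0.6]
opening: 0.692
```

Run:
```python
from h import *
p,M=pose()
o=np.zeros((600,780,3),np.uint8)
c=cam('side');o[:600,:420]=cv2.resize(c['pixels'][230:380,280:385,::-1],None,fx=4,fy=4,interpolation=cv2.INTER_CUBIC)
c=cam('scene');o[:600,430:780]=cv2.resize(c['pixels'][130:250,225:295,::-1],None,fx=5,fy=5,interpolation=cv2.INTER_CUBIC)
cv2.imwrite('pics/G.png',o)
```

```text
t 4.45 pos [ 502.7 -366.2  139.4] x [-0.0012  0.0012 -1.    ] zyaw -15.21 F [-0.31 -0.19  0.61] M [0.01 0.05 0.03] op 0.692
```

View pics/G.png

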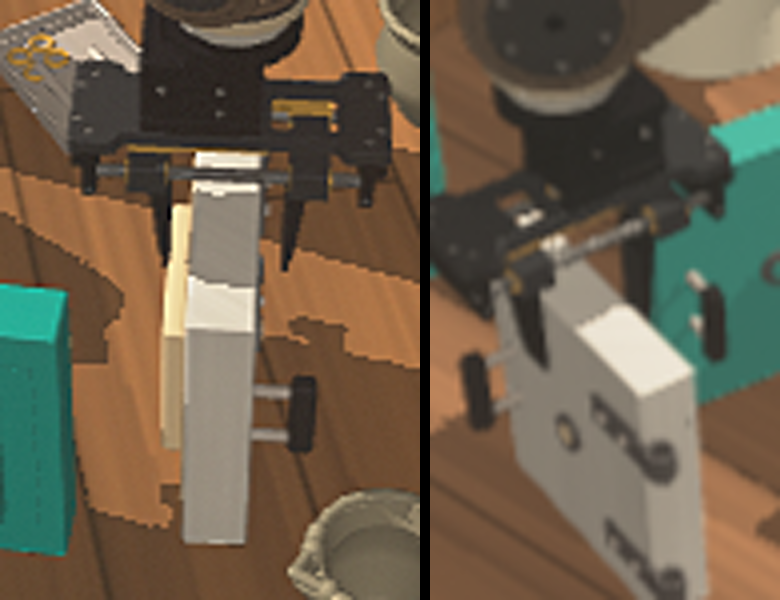

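Request:
{"api": "apply_moves", "payload": {"increments": [[1,0,0,0,0],[1,0,0,0,0],[1,0,0,0,0],[1,0,0,0,0],[1,0,0,0,0],[1,0,0,0,0]]}}

```text
t: 5.15
eef_pos: [502.9, -366.4, 140.6]
tcp_rot: [-2.264, 1.571, -2.53]
ft_force: [-1.1, 0.4, 1.1]
opening: 0.418
```

Request:
{"api": "apply_moves", "payload": {"increments": [[1,-5,0,0,0],[1,-10,0,0,0],[1,-15,0,0,0],[1,-15,0,0,0],[1,0,0,0,0],[1,0,0,0,0],[1,0,0,0,0]]}}

```text
t: 5.85
eef_pos: [502.6, -366.1, 184.6]
tcp_rot: [2.615, 1.569, 2.349]
ft_force: [-1.3, -0.4, -6.9]
opening: 0.422
```

```bash
cat >> m.py <<'E'
print('---')
for n,a,b in (('FR',3,1),('FL',0,2),('BL',1,0)): print(n,tri(ray(S,*kt[a]),ray(D,*ktd[b])).round(1))
for n,u,v in (('jugA',229,262),('jugB',272,297),('jugC',210,195)):
    print(n,onz(S,u,v,97).round(0), )
print('jug side',onz(D,394,228,97).round(),onz(D,408,270,97).round(), onz(D,376,363,97).round())
for z in (235,215,185,165,125,105,75,55):
    print(z,proj(S,[548.3,211.5,z]).round(1),proj(D,[548.3,211.5,z]).round(1))
p0,M=pose()
c=cam('wrist');cv2.imwrite('pics/wrist2.png',c['pixels'][:,:,::-1]);pickle.dump(c,open('wrist2.pkl','wb'))
E
python3 m.py | sed -n '/---/,$p'
```

```text
---
FR [587.1 251.6 323.2]
FL [304.1 265.  322.2]
BL [317.6 560.5 324. ]
jugA [ 699. -295.   97.]
jugB [ 713. -116.   97.]
jugC [ 536. -552.   97.]
jug side [752. -72.  97.] [ 733. -254.   97.] [ 560. -533.   97.]
235 [417.2 289.6] [308.8 146.8]
215 [415.8 294.6] [308.9 152.3]
185 [413.7 301.9] [309.  160.5]
165 [412.4 306.5] [309.  165.8]
125 [409.8 315.5] [309.1 176.2]
105 [408.5 319.9] [309.2 181.3]
75 [406.7 326.2] [309.3 188.8]
55 [405.5 330.3] [309.3 193.7]
t 5.85 pos [ 502.6 -366.1  184.6] x [-0.001  0.001 -1.   ] zyaw -15.2 F [-1.34 -0.44 -6.88] M [-0.03  0.02 -0.  ] op 0.422
```

Request:
{"api": "apply_moves", "payload": {"increments": [[1,-20,0,0,-6.2],[1,-30,0,0,-6.2],[1,-30,10,1,0],[1,0,20,0,0],[1,0,32,0,0],[1,0,36,0,0],[1,0,36,0,0],[1,0,36,0,0],[1,0,36,0,0],[1,0,36,0,0]]}}

```text
t: 6.9
eef_pos: [514.6, -122.1, 263.4]
tcp_rot: [2.731, 1.568, 2.682]
ft_force: [1.2, -0.4, -7.6]
opening: 0.42
```

Request:
{"api": "apply_moves", "payload": {"increments": [[1,0,36,0,0],[1,0,36,0,0],[1,0,32,0,0],[1,0,24,0,0],[1,0,16,0,0],[1,0,8,0,0],[1,0,5,0,0],[1,0,0,0,0],[1,0,0,0,0]]}}

```text
t: 7.8
eef_pos: [523.3, 31.5, 265.1]
tcp_rot: [-2.535, 1.57, -2.584]
ft_force: [0.3, -0.4, -6.8]
opening: 0.414
```

Run:
```python
from h import *
pose()
```

```text
t 7.8 pos [523.3  31.5 265.1] x [-4.e-04 -2.e-04 -1.e+00] zyaw -2.83 F [ 0.28 -0.38 -6.76] M [-0.1  -0.   -0.01] op 0.414
```

Request:
{"api": "apply_moves", "payload": {"increments": [[1,0,10,0,0],[1,0,15,0,0],[1,0,15,0,0],[1,0,8,0,0],[1,0,2,0,0],[1,0,0,0,0],[1,0,0,0,0]]}}

```text
t: 8.5
eef_pos: [525.9, 81.8, 265.4]
tcp_rot: [-1.488, 1.571, -1.536]
ft_force: [0.6, 0.0, -7.9]
opening: 0.421
```

Run:
```python
from h import *
import pickle
p,M=pose()
o=np.zeros((600,800,3),np.uint8)
for n in ('wrist','scene','side'):
    c=cam(n);pickle.dump(c,open(n+'3.pkl','wb'))
    print(n,(-c['R'].T@c['t']).round(1))
    im=c['pixels'][:,:,::-1]
    if n=='wrist': o[:360,:800]=cv2.resize(im[0:180,130:530],None,fx=2,fy=2,interpolation=cv2.INTER_CUBIC)
    if n=='scene': o[362:600,:400]=cv2.resize(im[225:344,290:490],None,fx=2,fy=2,interpolation=cv2.INTER_CUBIC)
    if n=='side': o[362:600,402:800]=cv2.resize(im[115:234,200:399],None,fx=2,fy=2,interpolation=cv2.INTER_CUBIC)
cv2.imwrite('pics/H.png',o)
```

```text
t 8.5 pos [525.9  81.8 265.4] x [ 0.e+00 -2.e-04 -1.e+00] zyaw -2.79 F [ 0.57  0.04 -7.85] M [-0.04 -0.03  0.05] op 0.421
wrist [531.  161.1 463.4]
scene [1232.5  430.4 1126.1]
side [  282.7 -1215.   1072.3]
```

View pics/H.png

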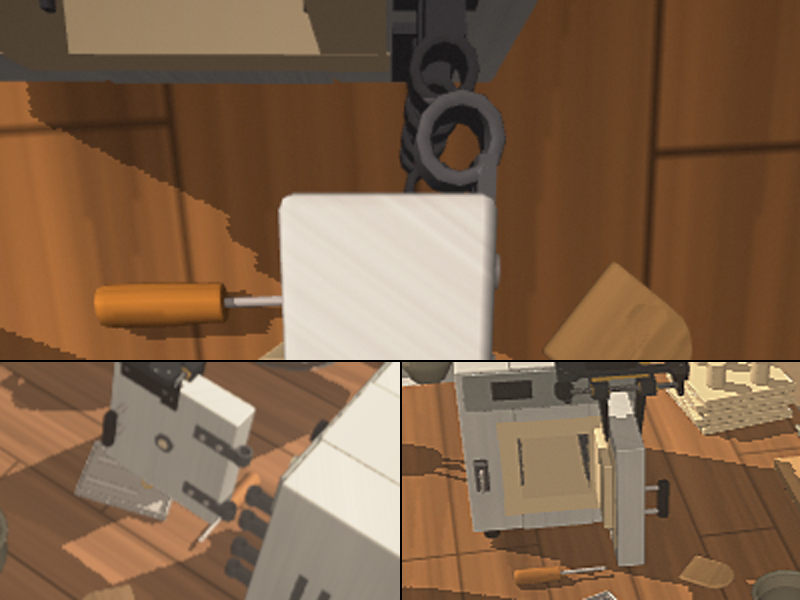

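```bash
cat > r.py <<'E'
from h import *
import pickle,sys
def rings(c,guess):
    g=cv2.cvtColor(c['pixels'],cv2.COLOR_RGB2GRAY); out=[]
    for (u,v,r) in guess:
        k=6;w=int(r*1.6); x0,y0=int(u)-w,max(int(v)-w,0)
        s=cv2.resize(g[y0:int(v)+w,x0:int(u)+w],None,fx=k,fy=k,interpolation=cv2.INTER_CUBIC); s=cv2.GaussianBlur(s,(0,0),3)
        h=cv2.HoughCircles(s,cv2.HOUGH_GRADIENT_ALT,1.5,k*1.0,param1=60,param2=0.5,minRadius=int(k*r*.5),maxRadius=int(k*r*1.2))
        L=[] if h is None else [((a+.5)/k-.5+x0,(b+.5)/k-.5+y0,rr/k) for a,b,rr in h[0]]
        print('guess',u,v,r,[tuple(np.round(q,2)) for q in L[:6]]); out.append(L)
    return out
if __name__=='__main__':
    for n in ('wrist2','wrist3'):
        c=pickle.load(open(n+'.pkl','rb')); rings(c,[(360.5,68.5,22)]+([(352.5,34,17.5)] if n=='wrist3' else []))
    c=pickle.load(open('wrist3.pkl','rb'))
    print('door',onz(c,360.5,68.5,290).round(1),onz(c,360.5,68.5,280).round(1),'kiln',onz(c,352.5,34,235).round(1))
    for z in (280,290):print(proj(c,[548,188,z]),proj(c,[558,188,z]))
    D=pickle.load(open('side3.pkl','rb'));S=pickle.load(open('scene3.pkl','rb'))
    y=np.array([-.0488,-.9988]);x=np.array([-.9988,.0488]);C=np.array([525.9,81.8])
    for z in (315,325): print(z,'side',[proj(D,[*(C+a*x+90*y),z]).round(1) for a in(20,-20)],'scene',[proj(S,[*(C+a*x-90*y),z]).round(1) for a in(20,-20)])
    for I,(u,v) in ((D,(305,157)),(D,(320.5,157)),(S,(406.5,257.5)),(S,(417,247.5))):
        g=cv2.cvtColor(I['pixels'],cv2.COLOR_RGB2GRAY);q=np.array([[[u,v]]],np.float32);print(cv2.cornerSubPix(g,q,(4,4),(-1,-1),(3,50,.01)).ravel())
E
python3 r.py
```

```text
guess 360.5 68.5 22 [(np.float32(355.83), np.float32(71.58), np.float32(11.85))]
guess 360.5 68.5 22 []
guess 352.5 34 17.5 []
door [548.1 186.  290. ] [549.1 187.4 280. ] kiln [549.4 211.7 235. ]
[358.08354276  67.18315948] [379.94251804  66.02157065]
[360.15677147  63.36790439] [383.34179121  62.13250613]
315 side [array([306.8, 162.6]), array([321.3, 161.5])] scene [array([416.9, 250.5]), array([407.4, 260.2])]
325 side [array([306.8, 159.4]), array([321.3, 158.3])] scene [array([417.6, 247.6]), array([408.1, 257.3])]
[302.40543 156.38351]
[321.4435  156.97954]
[408.3324  257.06937]
[417.3325 247.8407]
```

Request:
{"api": "apply_moves", "payload": {"increments": [[1,0,-12,0,0],[1,20,0,0,0],[1,25,0,0,0],[1,20,0,0,0],[1,10,0,0,0],[1,5,0,0,0],[1,0,8,0,0],[1,0,4,0,0],[1,0,0,0,0],[1,0,0,0,0]]}}

```text
t: 9.65
eef_pos: [526.1, 82.2, 186.0]
tcp_rot: [-0.049, 1.57, -0.097]
ft_force: [0.1, -0.2, -7.3]
opening: 0.419
```

Run:
```python
from h import *
import pickle
p,M=pose()
o=np.zeros((600,800,3),np.uint8)
for n in ('wrist','scene'):
    c=cam(n);pickle.dump(c,open(n+'4.pkl','wb'))
    im=c['pixels'][:,:,::-1]
    if n=='wrist': o[:200,:600]=cv2.resize(im[0:100,230:530],None,fx=2,fy=2,interpolation=cv2.INTER_CUBIC)
    if n=='scene': o[205:600,:]=cv2.resize(im[266:345,315:475],None,fx=5,fy=5,interpolation=cv2.INTER_CUBIC)
    y=np.array([-.0488,-.9988]);x=np.array([-.9988,.0488]);C=p[:2]
    B=C-16*x-104*y
    for z in (210,190,100,80): print(n,'door',z,proj(c,[*B,z]).round(1))
    for z in (235,215,185,165,125,105,75,55): print('kiln',z,proj(c,[548.5,211.4,z]).round(1))
cv2.imwrite('pics/I.png',o)
```

```text
t 9.65 pos [526.1  82.2 186. ] x [ 1.1e-03 -1.0e-04 -1.0e+00] zyaw -2.76 F [ 0.1  -0.2  -7.34] M [-0.09  0.05 -0.04] op 0.419
wrist door 210 [357.9  71.5]
wrist door 190 [354.2  77.8]
wrist door 100 [344.2  94.9]
wrist door 80 [342.8  97.3]
kiln 235 [366.6 -20.5]
kiln 215 [361.   -0.9]
kiln 185 [354.8  20.5]
kiln 165 [351.8  31.2]
kiln 125 [347.1  47.5]
kiln 105 [345.3  53.7]
kiln 75 [343.1  61.6]
kiln 55 [341.8  65.9]
scene door 210 [406.4 290.1]
scene door 190 [405.1 294.9]
scene door 100 [399.8 315.3]
scene door 80 [398.7 319.6]
kiln 235 [417.1 289.7]
kiln 215 [415.7 294.6]
kiln 185 [413.6 301.9]
kiln 165 [412.3 306.6]
kiln 125 [409.7 315.6]
kiln 105 [408.4 319.9]
kiln 75 [406.6 326.2]
kiln 55 [405.5 330.3]
```

View pics/I.png

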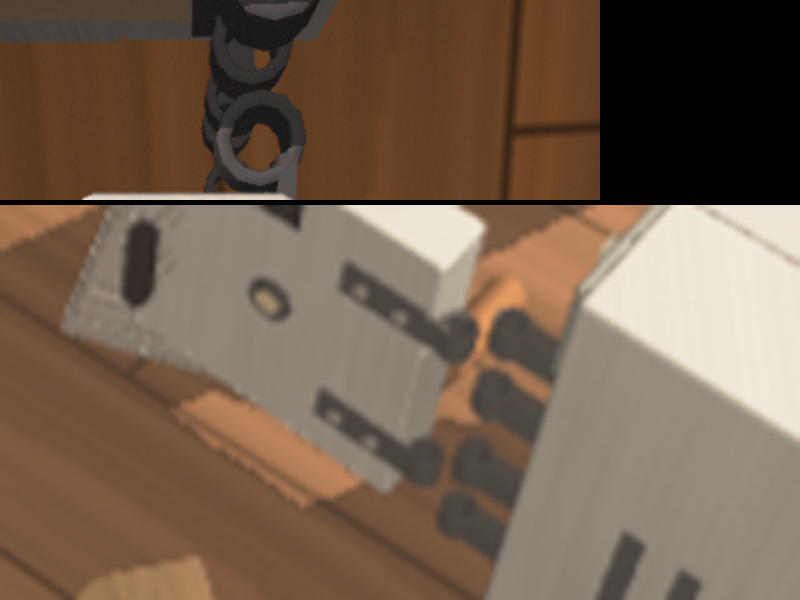

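Request:
{"api": "apply_moves", "payload": {"increments": [[1,0,4,0,0],[1,0,5,0,0],[1,0,5,0,0],[1,0,3,0,0],[1,0,1,0,0],[1,0,0,0,0],[1,0,0,0,0]]}}

```text
t: 10.45
eef_pos: [526.8, 99.9, 185.4]
tcp_rot: [-0.746, 1.571, -0.795]
ft_force: [-0.2, -0.0, -7.6]
opening: 0.416
```

```bash
cat > fit.py <<'E'
from h import *
import pickle
def outer(c,u,v,r0,r1,a0,a1,pol):
    """outer-rim edge: strongest gradient of sign pol along rays from (u,v), then fitEllipse"""
    g=cv2.GaussianBlur(cv2.cvtColor(c['pixels'],cv2.COLOR_RGB2GRAY).astype(np.float32),(0,0),.8)
    P=[]
    rr=np.arange(r0,r1,.25)
    for a in np.radians(np.arange(a0,a1,5)):
        X=(u+rr*np.cos(a)).astype(np.float32)[None];Y=(v+rr*np.sin(a)).astype(np.float32)[None]
        s=cv2.remap(g,X,Y,cv2.INTER_LINEAR)[0];d=np.gradient(s)*pol;i=d.argmax()
        if d[i]>1 and Y[0,i]>1: P.append((X[0,i],Y[0,i]))
    P=np.array(P,np.float32)
    for _ in range(3):
        (e,ax,an)=cv2.fitEllipse(P); R=np.hypot(*(P-e).T);k=abs(R-np.median(R))<2
        if k.all(): break
        P=P[k]
    return np.array(e),np.array(ax)/2,len(P)
if __name__=='__main__':
    c=pickle.load(open('wrist3.pkl','rb'))
    for nm,u,v,r in (('door',360.5,68.5,22),('kiln',352.5,34,17.5)):
        print(nm,'out',outer(c,u,v,r*.85,r*1.25,150,390,1),'in',outer(c,u,v,r*.4,r*.85,0,360,1))
    p,M=pose(); c=cam('wrist');pickle.dump(c,open('wrist5.pkl','wb'))
    for z in (210,):print('door',proj(c,[*(p[:2]+[21.1,103.1]),z]))
    for z in (235,185):print('kiln',proj(c,[548.5,211.4,z]))
E
python3 fit.py
```

```text
door out (array([358.42260742,  71.33834839]), array([21.18865204, 24.4620266 ]), 7) in (array([359.80807495,  68.57779694]), array([14.9102087 , 16.66452026]), 66)
kiln out (array([350.71188354,  35.76493073]), array([15.79465675, 19.29665375]), 13) in (array([351.61206055,  33.77927399]), array([11.97351074, 13.16861057]), 65)
t 10.45 pos [526.8  99.9 185.4] x [ 1.e-04 -1.e-04 -1.e+00] zyaw -2.79 F [-0.24 -0.04 -7.58] M [-0.07 -0.02 -0.01] op 0.416
door [358.02269812  71.19314888]
kiln [365.30881638  35.31774557]
kiln [354.31664008  60.48246007]
```

Request:
{"api": "apply_moves", "payload": {"increments": [[1,0,2,0,0],[1,0,2,0,0],[1,0,2,0,0],[1,0,1,0,0],[1,0,0.8,0,0],[1,0,0,0,0],[1,0,0,0,0]]}}

```text
t: 11.2
eef_pos: [527.2, 107.8, 185.4]
tcp_rot: [-0.041, 1.571, -0.09]
ft_force: [0.3, 0.3, -6.9]
opening: 0.419
```

Run:
```python
from h import *
from fit import outer
import pickle
p,M=pose()
o=np.zeros((600,800,3),np.uint8)
I=cv2.INTER_CUBIC
for n in ('wrist','scene'):
    c=cam(n);pickle.dump(c,open(n+'6.pkl','wb'))
    im=c['pixels'][:,:,::-1]
    if n=='wrist':
        o[:,:400]=cv2.resize(im[20:120,327:394],(400,600),interpolation=I)
        k=proj(c,[548.5,211.4,235]);print('kiln pred',k,'door pred',proj(c,[*(p[:2]+[21.1,103.1]),210]))
        e=outer(c,*(k+[0,-1]),6,17,0,360,1);print('kiln ring',e); 
        print('kiln bore from ring',onz(c,*e[0],235).round(1),'door from pose',(p[:2]+[21.1,103.1]).round(1))
    else: o[:,405:800]=cv2.resize(im[281:338,387:424],(395,600),interpolation=I)
cv2.imwrite('pics/J.png',o)
```

```text
t 11.2 pos [527.2 107.8 185.4] x [ 1.e-04 -0.e+00 -1.e+00] zyaw -2.8 F [ 0.25  0.28 -6.89] M [-0.02 -0.01 -0.01] op 0.419
kiln pred [364.60511029  59.06242626] door pred [357.96445412  71.18587867]
kiln ring (array([361.42727661,  62.3140831 ]), array([10.48367786, 12.61821079]), 41)
kiln bore from ring [547.3 210.4 235. ] door from pose [548.3 210.9]
```

View pics/J.png

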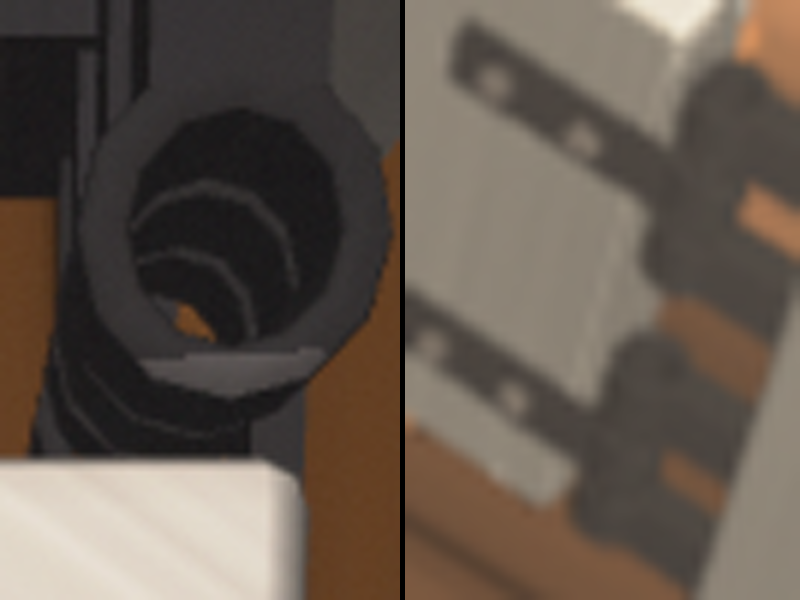

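Run:
```python
from h import *
import pickle
p,M=pose(); S=pickle.load(open('scene6.pkl','rb'))
y=np.array([-.0488,-.9988]);x=np.array([-.9988,.0488]);C=p[:2]
g=cv2.cvtColor(S['pixels'],cv2.COLOR_RGB2GRAY)
for a,z in ((20,245),(-20,245),(-20,45)):
    X=C+a*x-90*y; q=proj(S,[*X,z]); r=cv2.cornerSubPix(g,np.array([[q]],np.float32),(4,4),(-1,-1),(3,50,.01)).ravel()
    print(a,z,'pred',q.round(1),'seen',r.round(1),'px per mm z',((proj(S,[*X,z+10])-q)/10).round(2))
s=status.state();print(np.abs(s['qvel']).max())
```

```text
t 11.3 pos [527.2 107.7 185.4] x [ 0. -0. -1.] zyaw -2.8 F [-0.38  0.9  -6.88] M [ 0.01 -0.02  0.01] op 0.417
20 245 pred [420.9 275. ] seen [419.7 273.5] px per mm z [ 0.07 -0.26]
-20 245 pred [411.8 284.8] seen [413.4 285.2] px per mm z [ 0.07 -0.26]
-20 45 pred [399.6 330.1] seen [399.6 330.1] px per mm z [ 0.05 -0.2 ]
0.0015349025246467424
```

Request:
{"api": "apply_moves", "payload": {"increments": [[1,0,0,0,0],[1,0,0,0,0],[1,0,0,0,0],[1,0,0,0,0]]}}

```text
t: 11.7
eef_pos: [527.2, 107.7, 185.5]
tcp_rot: [0.189, 1.571, 0.14]
ft_force: [0.2, -0.3, -7.4]
opening: 0.419
```

```bash
python3 -c "
from h import *
pose(); print(env.job_done())"
```

```text
t 11.7 pos [527.2 107.7 185.5] x [ 1.e-04  0.e+00 -1.e+00] zyaw -2.8 F [ 0.18 -0.27 -7.44] M [-0.03 -0.06 -0.04] op 0.419
the job is handed in; nothing more can be done
None
```

I lifted the door by its top edge and carried it to the kiln. It is now held with its hinge knuckles in the kiln's gaps, and I handed the job in at 11.7 s.

**First grasp:** my first grip closed on nothing. The fingertips sit about 34 mm higher than the reported tool height and tip length imply. I measured this in the camera pictures, went lower and gripped the door properly. The opening read 0.42 of full, which matches the door's 40 mm thickness. The door had not moved visibly after the miss.

**Last checks:**
- **Holes in line:** at the upper hinge, the wrist camera puts the door and kiln bores about 1 mm apart sideways. Light showed through the bores, so the lower hinge appears to line up too, but I did not measure it separately.
- **Angle:** by my measured kiln heading (about 87.2°), the door is square to the front.
- **Weight and contact:** the wrist force is still about 7 N, the door's own weight, with no sign of it pressing on the kiln. The arm is still.
- **Height:** the door is about 45 mm off the bench, going by the commanded and measured lift. This is the least certain check. In the scene view, one top corner suggested about 6 mm high and the other about 1.5 mm low, roughly 2 mm high on average. The bottom corner showed no error, but its fit returned exactly the starting guess, so it proves little. I took the disagreement as pixel noise.
- **Failed check:** an automatic fit of the kiln ring locked onto the wrong edge, so I read its centre from the picture instead.

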